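# Pack flanged hubs alternately into a spring-out tray drawer

## Task

Press the steel button on top of the low grey cabinet and keep clear of the tray drawer while it springs fully open. Then put all the steel flanged hubs on the table into it in one close row, each kept the way up it lies, hub up and hub down by turns so that each flange tucks under or over its neighbour's, all flat, none left out (there are always two hub-up ones and two or three hub-down ones). Finally push the tray fully in until it stays latched, leaving the other things on the table where they are.

Things in the scene. Friction and masses are not known exactly. Their poses are not given: they have to be found in the camera images.
- up_1_mid (a point): plain steel flanged hub (hat-shaped): a flange disc 56 mm across and 7 mm thick with a hub 36 mm across and 23 mm long on one side, 30 mm tall in all, 0.15 kg. This one lies hub up: flange at the bottom, hub standing on it. Always present. Point: on its axis, half-way up (15 mm above its underside); z is up along its axis.
- up_2_mid (a point): plain steel flanged hub (hat-shaped): a flange disc 56 mm across and 7 mm thick with a hub 36 mm across and 23 mm long on one side, 30 mm tall in all, 0.15 kg. This one lies hub up: flange at the bottom, hub standing on it. Always present. Point: on its axis, half-way up (15 mm above its underside); z is up along its axis.
- down_1_mid (a point): plain steel flanged hub (hat-shaped): a flange disc 56 mm across and 7 mm thick with a hub 36 mm across and 23 mm long on one side, 30 mm tall in all, 0.15 kg. This one lies hub down: it stands on the end of its hub with the flange on top. In the row its flange overlaps that of a hub-up neighbour, which must go in first. May be absent. Point: on its axis, half-way up (15 mm above its underside); z is up along its axis.
- down_2_mid (a point): plain steel flanged hub (hat-shaped): a flange disc 56 mm across and 7 mm thick with a hub 36 mm across and 23 mm long on one side, 30 mm tall in all, 0.15 kg. This one lies hub down: it stands on the end of its hub with the flange on top. In the row its flange overlaps that of a hub-up neighbour, which must go in first. May be absent. Point: on its axis, half-way up (15 mm above its underside); z is up along its axis.
- down_3_mid (a point): plain steel flanged hub (hat-shaped): a flange disc 56 mm across and 7 mm thick with a hub 36 mm across and 23 mm long on one side, 30 mm tall in all, 0.15 kg. This one lies hub down: it stands on the end of its hub with the flange on top. In the row its flange overlaps that of a hub-up neighbour, which must go in first. May be absent. Point: on its axis, half-way up (15 mm above its underside); z is up along its axis.
- tray_mid (a point): middle of the inner floor (20 mm above the table) of the aluminium tray drawer; moves with it. x points into the cabinet (away from the robot), y along the tray. Inside 64 mm in x, 242 in y; rims 10 mm above the inner floor. A row at 49 mm pitch along y has 3 mm play at each part; five just fit (an end hub-down part's flange hangs over the end rim).
- tray_handle (a point): middle of the outer (robot-side) face of the dark pull handle on the tray's front, 21 mm above the table; moves with the tray, axes as those of tray_mid, 78 mm in front (-x) of it. Its bar is 90 mm long (y), 18 mm high, 8 mm thick, 32 mm in front of the tray's front rim.
- cabinet_front (a point): foot of the middle of the front face of the low grey cabinet that the tray slides into; axes as those of tray_mid. Cabinet 292 mm wide (y), 140 deep (x), 66 high. tray_mid is 42 mm behind this face when shut, 88 mm in front of it when open. The opening is 38 mm high above the tray's inner floor.
- tray (a joint): travel of the tray, m: 0 shut on its catch, 0.130 fully out towards the robot. A spring pushes it slowly out (6 N shut, 4 N out) and keeps it out. To shut, push the handle in, 5 N rising to 15 N at the end, 2 to 4 mm past shut (stop at -0.004): the catch snaps in and it stays.
- release_top (a point): top of the round steel release button, 26 mm across, on the cabinet's top near the front; it stands 13 mm proud (79 mm above the table).
- release (a joint): travel of the release button, m: 0 up, 0.009 fully down; springs back. About 2 N to start and 5 N fully down; the catch frees the tray beyond about 0.006.
- wool_tin: tin of brass wool, 63x60x48 mm; a bystander, leave it alone. Origin at the centre of its underside.
- tape_roll: roll of black tape lying flat, 58 mm across, 19 high; a bystander, leave it alone. Origin at the centre of its underside.
- flux_tin: shallow open tin, 46 mm across, 16 high; a bystander, leave it alone. Origin at the centre of its underside.
- side_cutters: side cutters with red handles, 128 mm long; a bystander, leave it alone. Origin at the centre of its underside.
- screwdriver: screwdriver with orange handle, 169 mm long; a bystander, leave it alone. Origin at the centre of its underside.
There are look-alikes about, which are no part of the job. Leave any purple look-alike of the part that bears down_3_mid alone.

How it is judged (in metres and radians):
On the way, in this order (a step that is already met when the one before it is completed fails the run):
1. the release button is pressed down (value of joint release above 0.005 m).
2. the tray has sprung fully open (value of joint tray above 0.115 m), for 0.2 s.
3. all the parts lie in the open tray in one alternating row (value of joint tray above 0.115 m and x of up_1_mid in the frame of tray_mid between -0.018 and 0.018 m and z of up_1_mid in the frame of tray_mid between 0.01 and 0.02 m and y of up_1_mid in the frame of tray_mid between -0.126 and 0.126 m and angle between each of up_1_mid, up_2_mid, down_1_mid, down_2_mid, down_3_mid's own z axis and vertical below 0.12 rad and x of up_2_mid in the frame of tray_mid between -0.018 and 0.018 m and z of up_2_mid in the frame of tray_mid between 0.01 and 0.02 m and y of up_2_mid in the frame of tray_mid between -0.126 and 0.126 m and x of down_1_mid in the frame of tray_mid between -0.018 and 0.018 m and z of down_1_mid in the frame of tray_mid between 0.01 and 0.02 m and y of down_1_mid in the frame of tray_mid between -0.126 and 0.126 m and x of down_2_mid in the frame of tray_mid between -0.018 and 0.018 m and z of down_2_mid in the frame of tray_mid between 0.01 and 0.02 m and y of down_2_mid in the frame of tray_mid between -0.126 and 0.126 m and x of down_3_mid in the frame of tray_mid between -0.018 and 0.018 m and z of down_3_mid in the frame of tray_mid between 0.01 and 0.02 m and y of down_3_mid in the frame of tray_mid between -0.126 and 0.126 m and (horizontal distance between down_1_mid and up_1_mid below 0.0535 m or horizontal distance between down_1_mid and up_2_mid below 0.0535 m) and (horizontal distance between down_2_mid and up_1_mid below 0.0535 m or horizontal distance between down_2_mid and up_2_mid below 0.0535 m) and (horizontal distance between down_3_mid and up_1_mid below 0.0535 m or horizontal distance between down_3_mid and up_2_mid below 0.0535 m) and ((horizontal distance between down_1_mid and up_1_mid below 0.0535 m and horizontal distance between down_1_mid and up_2_mid below 0.0535 m) or (horizontal distance between down_2_mid and up_1_mid below 0.0535 m and horizontal distance between down_2_mid and up_2_mid below 0.0535 m) or (horizontal distance between down_3_mid and up_1_mid below 0.0535 m and horizontal distance between down_3_mid and up_2_mid below 0.0535 m))), for 0.2 s.
4. the tray is pushed shut (value of joint tray below 0.003 m), for 0.2 s.
At the end, for the whole second after the job is handed in: Tray shut and latched (within 4 mm), button up. All parts lie flat in it (0.12 rad), as they lay, within 18 mm of its centre line: one hub-down part between the two hub-up ones, axes at most 53.5 mm from both; each other hub-down part at most 53.5 mm from a hub-up one (value of joint tray below 0.004 m and value of joint release below 0.003 m and x of up_1_mid in the frame of tray_mid between -0.018 and 0.018 m and z of up_1_mid in the frame of tray_mid between 0.01 and 0.02 m and y of up_1_mid in the frame of tray_mid between -0.126 and 0.126 m and angle between each of up_1_mid, up_2_mid, down_1_mid, down_2_mid, down_3_mid's own z axis and vertical below 0.12 rad and x of up_2_mid in the frame of tray_mid between -0.018 and 0.018 m and z of up_2_mid in the frame of tray_mid between 0.01 and 0.02 m and y of up_2_mid in the frame of tray_mid between -0.126 and 0.126 m and x of down_1_mid in the frame of tray_mid between -0.018 and 0.018 m and z of down_1_mid in the frame of tray_mid between 0.01 and 0.02 m and y of down_1_mid in the frame of tray_mid between -0.126 and 0.126 m and x of down_2_mid in the frame of tray_mid between -0.018 and 0.018 m and z of down_2_mid in the frame of tray_mid between 0.01 and 0.02 m and y of down_2_mid in the frame of tray_mid between -0.126 and 0.126 m and x of down_3_mid in the frame of tray_mid between -0.018 and 0.018 m and z of down_3_mid in the frame of tray_mid between 0.01 and 0.02 m and y of down_3_mid in the frame of tray_mid between -0.126 and 0.126 m and (horizontal distance between down_1_mid and up_1_mid below 0.0535 m or horizontal distance between down_1_mid and up_2_mid below 0.0535 m) and (horizontal distance between down_2_mid and up_1_mid below 0.0535 m or horizontal distance between down_2_mid and up_2_mid below 0.0535 m) and (horizontal distance between down_3_mid and up_1_mid below 0.0535 m or horizontal distance between down_3_mid and up_2_mid below 0.0535 m) and ((horizontal distance between down_1_mid and up_1_mid below 0.0535 m and horizontal distance between down_1_mid and up_2_mid below 0.0535 m) or (horizontal distance between down_2_mid and up_1_mid below 0.0535 m and horizontal distance between down_2_mid and up_2_mid below 0.0535 m) or (horizontal distance between down_3_mid and up_1_mid below 0.0535 m and horizontal distance between down_3_mid and up_2_mid below 0.0535 m))); the robot touches nothing.
It fails at once if the robot touches the tray while it springs open (value of joint tray above 0.01 m and velocity of joint tray above 0.03 m/s and contact force between any of the fingers, the arm and tray above 1 N and horizontal distance between each of up_1_mid, up_2_mid and tray_mid above 0.16 m).
It fails at once if a bystander is pushed more than 4 cm from its place (distance of any of wool_tin, tape_roll, flux_tin, side_cutters, screwdriver from where it was at the start of the episode above 0.04 m).
Of down_1, down_2, down_3 only 2 to 3 are there at a start; the rules pass over those that are not, and their reading is None.
At some moment in a run one of down_1, down_2, down_3 may be knocked a few centimetres aside while the robot is not near it.
It also fails if it takes over 210 s, if anything falls off the work surface, if the arm or the gripper's body presses on something with over 40 N, if the wrist force passes 120 N, or if a joint passes its speed limit or range.

## Robot

A 7-joint arm with a two-finger parallel gripper is mounted at the origin on a cart in front of the work surface, level with it; the furniture and walls round the work are solid. World frame = base frame: x ahead of the robot, y to its left, z up, the work surface at z = 0. Lengths are in m, angles in degrees, forces in N, time in s.
With the tool pointing down it reaches from about 0.4 to 0.875 m from the base axis. Payload 6.5 kg.
Tool frame: the origin (TCP) lies between the finger pads; the fingertips stand 11 mm ahead of it and the grasp point (between the pads) lies 8 mm behind it (env.tip_extent is the distance from the TCP to the fingertips, in m); z points along the fingers, y is the line along which they close (so a half turn about z gives the same grasp; the last joint's range is limited). The gripper opens to 88 mm and grips with 3 to 60 N. Pads are 18 mm wide; open, the fingers measure 123 mm over their backs; the gripper's body (75 mm by 187 mm) begins 45 mm behind the grasp point.
Start: joints at [63.587, 30.733, -0.252, 88.115, 0.149, 61.152, -4.079], TCP at [0.25, -0.6, 0.25] pointing down, gripper open.
Joint ranges: [-154.64, 154.64], [-21.42, 123.67], [-72.66, 72.17], [13.99, 137.28], [-74.86, 254.86], [10.95, 109.41], [-158.01, 158.01]. Speed limits (degrees/s): [136.94, 136.94, 180, 180, 180, 180, 180].

## Interface

Orientations are given as a 3x3 rotation matrix whose columns are the frame's x, y, z axes.
In Python, from plant import env, vision, models gives the robot as it stands.
- The arm moves only by the shell command python3 -m jog 'ROWS'. ROWS is JSON, a list that holds one entry, the list of rows, each a list of 5 numbers: the shift along the world's x, y, z in cm, then the turn about the world's z in rad, then the finger opening in cm, from 0 to 8.81. In form: [[[x, y, z, roll, grip], ...]]. A call has 1 to 12 rows; each row is the pose to reach, as a shift and turn from the pose commanded when the call began; what a row does not reach only later rows make up. A row lasts 1/10 s, in which the tool goes at most 50 mm and 8.59 degrees, less where a joint would pass 70% of its speed; a pose out of reach is approached as far as the arm can. A call with a gripper value outside its range is refused whole. The fingers move at their own pace and stop on an object; the grip force is fixed at half the most. Time passes only in rows, so rows that repeat a pose let the fingers close. It gives the time, the measured TCP pose, the force, the opening and the grip force at its end, in the units of the state.
- env.sense(): the state, without advancing time (a new reading comes with each control period).
- vision.snapshot(name): name is "scene" or "top" or "wrist"; returns a dict with "image" (400x640x3 uint8, blue, green, red), "K" (3x3 intrinsics, pixels), "rvec" (rotation vector, rad) and "tvec" (3), from world to camera coordinates, as OpenCV has them; the wrist camera has in their place "T_tool_cam" (4x4, takes a point from camera to tool coordinates, whose origin is the TCP and whose axes are the flange's). Camera axes: x right, y down, z forward; pixel columns grow to the right and rows downward; lengths in m; the calibration is good to about 2 mm. A picture is of the moment at which its call begins: read the wrist's pose just before it. There is no depth.
- env.hand_in(): hands the job in; it is judged then, once.
Trained networks look in a picture, given as the dict that the camera call returned (one of the last four; its "shot" number tells which), for a name from the list of things; names that differ only in an ending like _2 or _b are one class to them, and where a whole thing is asked for, a point or a joint stands for the part that bears it (a point fixed in the world has none). Each returns a list of dicts, best first, with "confidence" (0 to 1); they miss things now and then, are a little off and sometimes report something else, mostly with a low value. They report only what shows in the picture. A call takes as long as a camera call. They do not tell look-alikes from the thing itself.
- models.spot_in(query, picture): "at" ([row, column] in pixels, amid what is visible of it).
- models.regions_of(query, picture): "region" (400x640 bool, what is visible of it) and "at" ([row, column] in pixels, amid what is visible of it).
The state is a dict: "time": time; "qpos": joint angles; "joint_vel": joint speeds; "effort": joint torques, N m; "tcp_pos": TCP position; "orientation": TCP orientation; "force": force on the tool from outside, world axes, zero at the start; "wrist_torque": the same for the moment, N m; "finger_gap": finger opening in m; "finger_force": force on a finger pad.
Only numpy, scipy, OpenCV 4.12 (cv2) and the standard library are available. Lean on these libraries where they do the work, as an engineer would, in place of code of your own. Each camera call takes 0.05 s, during which the arm holds its last target. There are 200 camera calls.

## Working session

There is one attempt and no reset: what is moved stays moved. The work goes in short steps, Python scripts to look and compute and a shell command to move; the robot and the scene stay as the last step left them, time stands still between calls to the robot, and variables do not carry over. Pictures are saved under pics/ and viewed, at most 14 in all, crops included, and the job is handed in when it is done.

```bash
ls; mkdir -p pics; cat > h.py <<'E'
import numpy as np, cv2
from plant import env, vision, models
def proj_inv(s,rc,z):
    R,_=cv2.Rodrigues(np.array(s['rvec'],float)); t=np.array(s['tvec'],float).ravel(); K=np.array(s['K'])
    d=R.T@np.linalg.solve(K,[rc[1],rc[0],1.]); c=-R.T@t
    return c+d*(z-c[2])/d[2]
def proj(s,P):
    p,_=cv2.projectPoints(np.array([P],float),np.array(s['rvec'],float),np.array(s['tvec'],float),np.array(s['K'],float),None); return p.ravel()
E
python3 - <<'E'
from h import *
st=env.sense(); print(st['tcp_pos'],np.round(st['orientation'],3).tolist(),env.tip_extent)
for n in ['top','scene']:
    s=vision.snapshot(n); cv2.imwrite(f'pics/{n}0.png',s['image'])
    R,_=cv2.Rodrigues(np.array(s['rvec'],float)); print(n,'cam',-R.T@np.array(s['tvec']).ravel())
    for q,z in [('up_1_mid',.015),('down_1_mid',.015),('release_top',.079),('tray_handle',.021),('cabinet_front',0),('wool_tin',.024),('tape_roll',.01),('flux_tin',.008),('side_cutters',.01),('screwdriver',.01)]:
        for d in models.spot_in(q,s): print(q,np.round(d['at']),round(d['confidence'],2),np.round(proj_inv(s,d['at'],z),3))
E
```

```text
pics
[ 0.24977619 -0.5994572   0.24883971] [[0.923, 0.385, -0.001], [0.385, -0.923, 0.002], [-0.0, -0.002, -1.0]] 0.011
top cam [0.40791701 0.1414326  1.49614218]
up_1_mid [201. 272.] 0.55 [0.561 0.309 0.015]
up_1_mid [193. 239.] 0.48 [0.589 0.418 0.015]
down_1_mid [220. 427.] 0.59 [ 0.495 -0.202  0.015]
tray_handle [177. 361.] 0.61 [0.639 0.013 0.021]
cabinet_front [150. 354.] 0.72 [0.732 0.034 0.   ]
wool_tin [181. 417.] 0.64 [ 0.622 -0.172  0.024]
tape_roll [222. 458.] 0.73 [ 0.486 -0.305  0.01 ]
tape_roll [243. 305.] 0.65 [0.422 0.202 0.01 ]
tape_roll [176. 340.] 0.5 [0.643 0.082 0.01 ]
flux_tin [193. 240.] 0.61 [0.589 0.416 0.008]
flux_tin [255. 369.] 0.35 [ 0.381 -0.009  0.008]
flux_tin [199. 269.] 0.21 [0.567 0.32  0.008]
side_cutters [254. 368.] 0.56 [ 0.383 -0.007  0.01 ]
screwdriver [241. 236.] 0.66 [0.431 0.428 0.01 ]
screwdriver [150. 353.] 0.65 [0.732 0.04  0.01 ]
scene cam [-0.27170185  0.64454756  1.05191964]
up_1_mid [235. 275.] 0.77 [0.542 0.308 0.015]
down_1_mid [190. 398.] 0.53 [ 0.499 -0.186  0.015]
down_1_mid [188. 323.] 0.53 [0.655 0.047 0.015]
down_1_mid [172. 376.] 0.3 [ 0.623 -0.18   0.015]
tray_handle [187. 318.] 0.59 [0.661 0.065 0.021]
cabinet_front [281. 256.] 0.62 [0.425 0.438 0.   ]
cabinet_front [174. 317.] 0.58 [0.744 0.019 0.   ]
tape_roll [255. 322.] 0.53 [0.395 0.216 0.01 ]
flux_tin [241. 242.] 0.46 [0.583 0.411 0.008]
side_cutters [188. 398.] 0.73 [ 0.507 -0.193  0.01 ]
side_cutters [234. 375.] 0.53 [0.374 0.018 0.01 ]
side_cutters [237. 273.] 0.42 [0.544 0.316 0.01 ]
screwdriver [278. 255.] 0.66 [0.428 0.437 0.01 ]
```

```bash
python3 - <<'E'
import cv2
a=cv2.imread('pics/top0.png')[120:280,200:500]; cv2.imwrite('pics/t1.png',cv2.resize(a,(800,427),interpolation=3))
a=cv2.imread('pics/scene0.png')[120:320,190:490]; cv2.imwrite('pics/s1.png',cv2.resize(a,(800,533),interpolation=3))
E
```

```text
(no output)
```

View pics/t1.png

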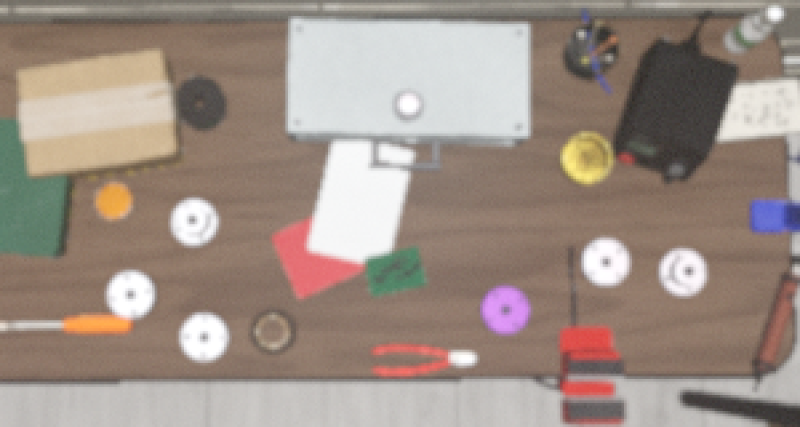

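View pics/s1.png

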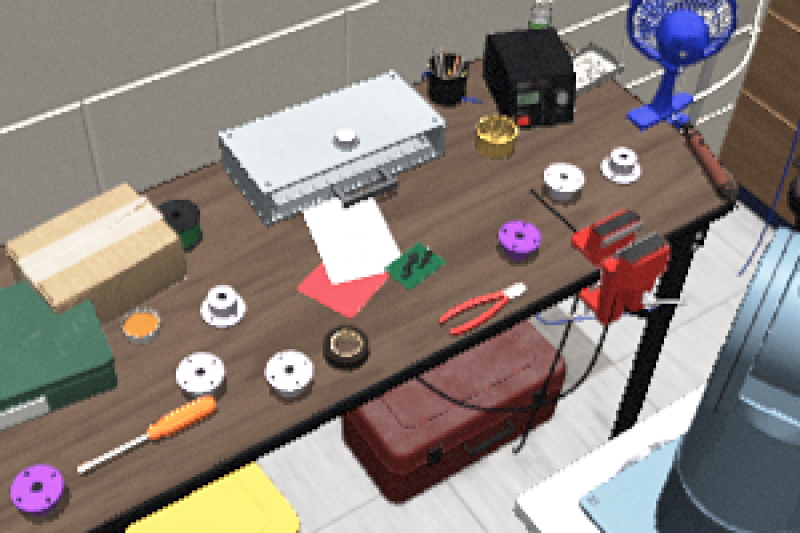

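Candidates in the top image (original pixels):
- Hub-up: (203,272) and (222,456).
- Hub-down: (230,249), (246,276) and (218,427).
- Look-alikes to leave: purple at (236,389) and a second one at far left in the scene view.
- Other round things: tape roll (244,302), flux tin (195,243), black spool (159,275), wool tin (179,420).

Next I measure the plain ones and the cabinet precisely.

```bash
cat >> h.py <<'E'
def blobs(s,lo=150,amin=120,amax=600):
    im=s['image']; g=im.min(2); sat=im.max(2).astype(int)-g
    m=((g>lo)&(sat<40)).astype(np.uint8)
    m=cv2.morphologyEx(m,cv2.MORPH_CLOSE,np.ones((3,3)))
    n,l,st,c=cv2.connectedComponentsWithStats(m); out=[]
    for i in range(1,n):
        if amin<st[i,4]<amax and max(st[i,2:4])<1.4*min(st[i,2:4]):
            k=cv2.findContours((l==i).astype(np.uint8),0,2)[0][0]
            out.append((np.array(cv2.minEnclosingCircle(k)[0])[::-1],cv2.minEnclosingCircle(k)[1],st[i,4],c[i][::-1]))
    return out
E
python3 - <<'E'
from h import *
s=vision.snapshot('top')
for c,r,a,m in blobs(s): print(np.round(c,1),round(r,1),a,'up',np.round(proj_inv(s,c,.007),4),'down',np.round(proj_inv(s,c,.03),4),np.round(proj_inv(s,m,.03),4))
for c,r,a,m in blobs(s,150,40,121): print('sm',np.round(c,1),round(r,1),a,np.round(proj_inv(s,m,.079),4))
# cabinet top face
im=s['image'];m=((im.min(2)>130)).astype(np.uint8); m=cv2.morphologyEx(m,cv2.MORPH_OPEN,np.ones((5,5)))
n,l,st,c=cv2.connectedComponentsWithStats(m)
i=l[140,330]; k=cv2.findContours((l==i).astype(np.uint8),0,2)[0][0]; print(i,st[i],cv2.minAreaRect(k))
cols=[]; 
for c in list(range(315,336))+list(range(372,395)):
    col=im[150:185,c].min(1).astype(int); d=col[:-1]-col[1:]; cols.append((c,150+np.argmax(d)))
print(cols)
print(s['K'],vision.snapshot('wrist')['T_tool_cam'])
E
```

```text
[127.5 485.5] 8.7 121 up [ 0.8065 -0.4119  0.007 ] down [ 0.8003 -0.4034  0.03  ] [ 0.7987 -0.4028  0.03  ]
[202.9 272.3] 9.3 268 up [0.5556 0.3098 0.007 ] down [0.5533 0.3072 0.03  ] [0.5536 0.3069 0.03  ]
[217.7 426.7] 9.4 276 up [ 0.5021 -0.2028  0.007 ] down [ 0.5007 -0.1975  0.03  ] [ 0.5003 -0.1977  0.03  ]
[221.7 455.7] 9.4 270 up [ 0.4881 -0.2984  0.007 ] down [ 0.4869 -0.2916  0.03  ] [ 0.4872 -0.2918  0.03  ]
[230.  248.5] 9.6 273 up [0.4659 0.3882 0.007 ] down [0.465  0.3844 0.03  ] [0.4657 0.3844 0.03  ]
[246. 276.] 9.5 293 up [0.4125 0.297  0.007 ] down [0.4124 0.2946 0.03  ] [0.4124 0.2946 0.03  ]
2 [ 307  126   93   93 5746] ((353.0, 172.0), (92.0, 92.0), 90.0)
[(315, np.int64(169)), (316, np.int64(169)), (317, np.int64(169)), (318, np.int64(169)), (319, np.int64(169)), (320, np.int64(169)), (321, np.int64(169)), (322, np.int64(169)), (323, np.int64(169)), (324, np.int64(169)), (325, np.int64(169)), (326, np.int64(169)), (327, np.int64(169)), (328, np.int64(169)), (329, np.int64(169)), (330, np.int64(169)), (331, np.int64(169)), (332, np.int64(169)), (333, np.int64(169
[... 249 characters left out ...]
1, np.int64(170)), (382, np.int64(170)), (383, np.int64(170)), (384, np.int64(170)), (385, np.int64(170)), (386, np.int64(174)), (387, np.int64(170)), (388, np.int64(170)), (389, np.int64(174)), (390, np.int64(174)), (391, np.int64(174)), (392, np.int64(170)), (393, np.int64(171)), (394, np.int64(171))]
[[449.21656355   0.         322.70380843]
 [  0.         449.21656355 199.72472143]
 [  0.           0.           1.        ]] [[ 8.07541321e-04 -9.66261228e-01 -2.57562781e-01  6.57408223e-02]
 [ 9.99999673e-01  7.92696193e-04  1.61473096e-04 -1.35996925e-04]
 [ 4.81438442e-05 -2.57562827e-01  9.66261552e-01 -1.34312312e-01]
 [ 0.00000000e+00  0.00000000e+00  0.00000000e+00  1.00000000e+00]]
```

```bash
python3 -m jog '[[[25,32,0,0.6,0],[25,32,0,0.6,0],[25,32,0,0.6,0],[25,32,0,0.6,0],[25,32,0,0.6,0],[25,32,0,0.6,0],[25,32,0,0.6,0],[25,32,0,0.6,0],[25,32,0,0.6,0]]]'; python3 -m jog '[[[25,32,0,0.57,0],[25,32,0,0.57,0],[25,32,0,0.57,0],[25,32,0,0.57,0],[25,32,0,0.57,0],[25,32,0,0.57,0],[25,32,0,0.57,0],[25,32,0,0.57,0],[25,32,0,0.57,0],[25,32,0,0.57,0]]]'
cat >> h.py <<'E'
def wpose(st,s):
    T=np.eye(4);T[:3,:3]=st['orientation'];T[:3,3]=st['tcp_pos'];return T@np.array(s['T_tool_cam'])
def winv(T,K,rc,z):
    d=T[:3,:3]@np.linalg.solve(np.array(K),[rc[1],rc[0],1.]);c=T[:3,3];return c+d*(z-c[2])/d[2]
def wproj(T,K,P):
    p=np.array(K)@(T[:3,:3].T@(np.array(P)-T[:3,3]));return p[1]/p[2],p[0]/p[2]
E
python3 - <<'E'
from h import *
st=env.sense(); print(st['tcp_pos'],np.round(st['orientation'],3).tolist(),st['force'],st['time'])
s=vision.snapshot('wrist'); cv2.imwrite('pics/w0.png',s['image']);np.savez('w0',T=wpose(st,s),K=s['K'])
s2=vision.snapshot('top'); print(proj_inv(s2,(159,353),.079))
for d in models.spot_in('release_top',s): print(d['at'],d['confidence'],winv(wpose(st,s),s['K'],d['at'],.079))
E
```

```text
time: 2.1
tcp_pos: [0.5045, -0.2727, 0.2502]
orientation: [[0.536, 0.844, 0.003], [0.844, -0.536, 0.003], [0.004, 0.001, -1.0]]
force: [0.9, 0.2, 0.3]
finger_gap: 0.0181
finger_force: 0.0
time: 3.1
tcp_pos: [0.7498, 0.0419, 0.2487]
orientation: [[0.003, 1.0, -0.001], [1.0, -0.003, 0.001], [0.001, -0.001, -1.0]]
force: [0.0, -0.5, -0.6]
finger_gap: -0.0
finger_force: 0.0
[0.74976192 0.04191144 0.24872368] [[0.003, 1.0, -0.001], [1.0, -0.003, 0.001], [0.001, -0.001, -1.0]] [ 0.03969806 -0.51810038 -0.6295018 ] 3.1
[0.68751985 0.04371734 0.079     ]
[184.0, 263.5] 0.71 [0.68765071 0.04610078 0.079     ]
```

View pics/w0.png

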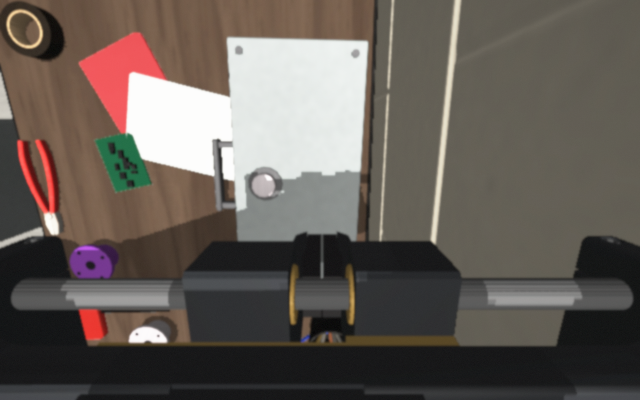

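The button is at wrist pixel (184,263), with the tray handle at (175,220) and the cabinet upright beside it. I press the button now.

```bash
python3 -m jog '[[[-6.2,0.3,0,0,0],[-6.2,0.3,0,0,0],[-6.2,0.3,-5,0,0],[-6.2,0.3,-10,0,0],[-6.2,0.3,-14,0,0],[-6.2,0.3,-15.5,0,0],[-6.2,0.3,-16.2,0,0],[-6.2,0.3,-16.7,0,0],[-6.2,0.3,-16.7,0,0],[-6.2,0.3,-14,0,0],[-6.2,0.3,-10,0,0],[-6.2,0.3,-5,0,0]]]'; python3 -m jog '[[[0,0,7,0,0],[0,0,7,0,0],[0,0,7,0,0]]]'
python3 - <<'E'
from h import *
st=env.sense(); print(st['tcp_pos'],st['time'])
s=vision.snapshot('wrist'); cv2.imwrite('pics/w1.png',s['image'])
T=wpose(st,s)
for q in ['tray_handle','tray_mid']:
  for d in models.spot_in(q,s): print(q,d['at'],d['confidence'],winv(T,s['K'],d['at'],.02))
E
```

```text
time: 4.45
tcp_pos: [0.6879, 0.0433, 0.2014]
orientation: [[0.006, 1.0, 0.0], [1.0, -0.006, 0.001], [0.001, 0.0, -1.0]]
force: [0.4, -0.3, 0.2]
finger_gap: 0.0001
finger_force: 0.0
time: 4.75
tcp_pos: [0.691, 0.044, 0.2764]
orientation: [[0.006, 1.0, 0.011], [1.0, -0.006, 0.002], [0.002, 0.011, -1.0]]
force: [-0.3, 0.0, -0.0]
finger_gap: 0.0001
finger_force: 0.0
[0.69095973 0.04402596 0.27635926] 4.75
tray_handle [156.4, 220.0] 0.77 [0.55896016 0.06904043 0.02      ]
tray_handle [329.5, 184.3] 0.49 [ 0.47832117 -0.19875314  0.02      ]
tray_mid [154.7, 220.9] 0.61 [0.56035845 0.07127077 0.02      ]
```

View pics/w1.png

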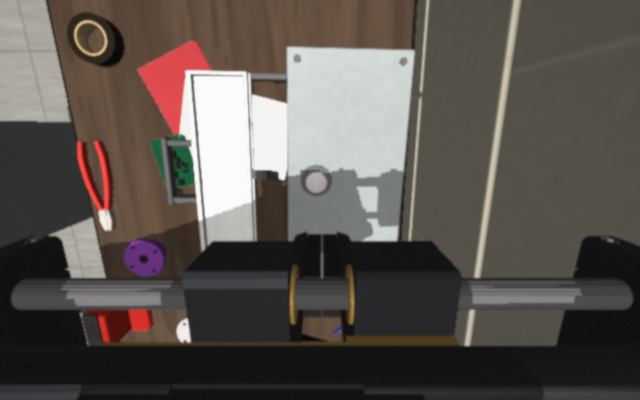

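```bash
python3 -m jog '[[[-6,14,0,0.75,7],[-13.5,26.6,0,1.57,7],[-13.5,26.6,0,1.57,7],[-13.5,26.6,0,1.57,7],[-13.5,26.6,0,1.57,7],[-13.5,26.6,0,1.57,7],[-13.5,26.6,-4,1.57,7],[-13.5,26.6,-8,1.57,7],[-13.5,26.6,-10,1.57,7],[-13.5,26.6,-12,1.57,7],[-13.5,26.6,-12,1.57,7],[-13.5,26.6,-12,1.57,7]]]'
cat >> h.py <<'E'
def edge(im,axis,fixed,lo,hi,sign):
    "subpixel strongest step along axis (0=rows) at given fixed col/row"
    g=cv2.cvtColor(im,6).astype(float); l=g[lo:hi,fixed] if axis==0 else g[fixed,lo:hi]
    d=np.maximum(sign*np.diff(l),0); i=d.argmax(); w=d[max(i-1,0):i+2]; return lo+max(i-1,0)+(w*np.arange(len(w))).sum()/w.sum()+.5
E
python3 - <<'E'
from h import *
s=vision.snapshot('top'); cv2.imwrite('pics/top2.png',s['image']); np.savez('top2',**{k:s[k] for k in('K','rvec','tvec')})
st=env.sense(); print(st['qpos'],st['tcp_pos'])
w=vision.snapshot('wrist'); cv2.imwrite('pics/w2.png',w['image']);np.savez('w2',T=wpose(st,w),K=w['K'])
for q in [(185,238),(178,267)]: print('box',proj_inv(s,q,.08))
for d in models.spot_in('up_1_mid',w): print(d['at'],d['confidence'],winv(wpose(st,w),w['K'],d['at'],.03))
a=s['image'][130:230,300:410]; b=cv2.resize(a,(440,400),interpolation=0); c=cv2.resize(w['image'],(640,400))
cv2.imwrite('pics/c2.png',b)
E
```

```text
time: 6.1
tcp_pos: [0.5518, 0.3084, 0.1474]
orientation: [[-1.0, 0.006, -0.004], [0.006, 1.0, -0.001], [0.004, -0.001, -1.0]]
force: [-0.6, 0.4, 0.7]
finger_gap: 0.0699
finger_force: 0.0
[ -4.52102005  43.17895079 -42.98656139  93.27311941  33.57848669
  57.30918914  31.00954515] [0.55224253 0.30872186 0.14832865]
box [0.60628619 0.41087237 0.08      ]
box [0.62806021 0.31871541 0.08      ]
[195.3, 324.9] 0.83 [0.54766855 0.31181868 0.03      ]
```

View pics/c2.png

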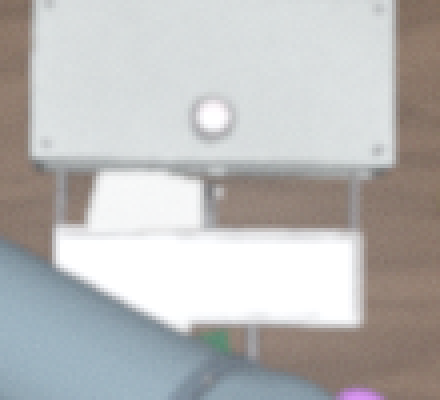

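View pics/w2.png

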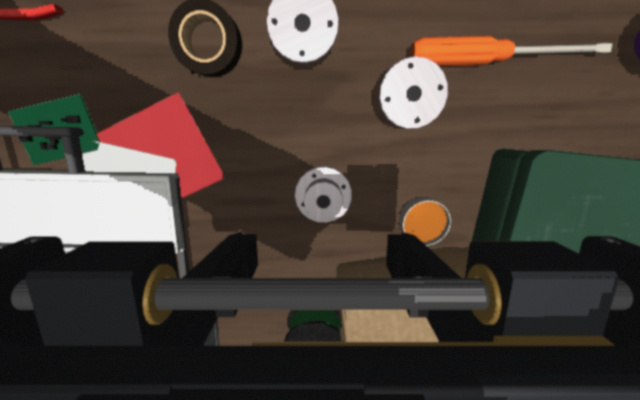

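```bash
python3 - <<'E'
from h import *
f=np.load('w2.npz');T,K=f['T'],f['K']
print('A',winv(T,K,(194.5,323.5),.007),'hubtop',winv(T,K,(202,324),.03)); print('D3',winv(T,K,(26,303),.03),'D2',winv(T,K,(92.5,414),.03))
s=dict(np.load('top2.npz')); im=cv2.imread('pics/top2.png')
top=[(c,edge(im,0,c,183,194,1)) for c in range(360,388,3)]
bot=[(c,edge(im,0,c,205,217,-1)) for c in range(364,388,3)]
rt=[(r,edge(im,1,r,383,398,-1)) for r in range(191,209,2)]
lf=[(r,edge(im,1,r,306,322,1)) for r in range(189,194)]
for n,v in (('top',top),('bot',bot)): print(n,[np.round(proj_inv(s,(b,a),.03)[:2],4).tolist() for a,b in v])
for n,v in (('rt',rt),('lf',lf)): print(n,[np.round(proj_inv(s,(a,b),.03)[:2],4).tolist() for a,b in v])
cl=[(r,edge(im,1,r,300,315,1)) for r in range(138,168,4)];cr=[(r,edge(im,1,r,390,405,-1)) for r in range(138,168,4)]
for n,v in (('cr',cr),('cl',cl)): print(n,[np.round(proj_inv(s,(a,b),.066)[:2],4).tolist() for a,b in v])
E
```

```text
A [0.55241819 0.31068168 0.007     ] hubtop [0.5538449  0.31098271 0.03      ]
D3 [0.41276861 0.29549258 0.03      ] D2 [0.46190904 0.38493851 0.03      ]
top [[0.6043, 0.0187], [0.6044, 0.0088], [0.6043, -0.0011], [0.6043, -0.0109], [0.604, -0.0208], [0.6039, -0.0307], [0.6038, -0.0406], [0.6037, -0.0504], [0.6036, -0.0603], [0.6015, -0.0701]]
bot [[0.5261, 0.0069], [0.5259, -0.0029], [0.5257, -0.0128], [0.5253, -0.0226], [0.5231, -0.0323], [0.5229, -0.0422], [0.5226, -0.052], [0.5226, -0.0618]]
rt [[0.5894, -0.0812], [0.5828, -0.0806], [0.5762, -0.0808], [0.5695, -0.0806], [0.5629, -0.0804], [0.5563, -0.08], [0.5498, -0.0799], [0.5432, -0.0798], [0.5366, -0.0796]]
lf [[0.598, 0.1738], [0.5947, 0.174], [0.5914, 0.1739], [0.5881, 0.1741], [0.5848, 0.174]]
cr [[0.7581, -0.1053], [0.7449, -0.105], [0.7317, -0.1046], [0.7185, -0.1043], [0.7053, -0.1039], [0.6922, -0.1038], [0.6791, -0.1036], [0.666, -0.1034]]
cl [[0.7605, 0.1897], [0.7473, 0.1897], [0.7341, 0.1905], [0.7209, 0.1905], [0.7077, 0.1904], [0.6946, 0.1905], [0.6814, 0.1919], [0.6683, 0.1919]]
```

A sits at wrist pixel (195,324), a plain hub-up part, clear of the flux tin at (222,425). The tray is open at about (0.566, 0.047), with a yaw of about -0.022 rad. I pick A.

```bash
python3 -m jog '[[[0.1,0.2,-4,0,7],[0.1,0.2,-8,0,7],[0.1,0.2,-11,0,7],[0.1,0.2,-12.5,0,7],[0.1,0.2,-12.5,0,5],[0.1,0.2,-12.5,0,0],[0.1,0.2,-12.5,0,0],[0.1,0.2,-12.5,0,0],[0.1,0.2,-12.5,0,0],[0.1,0.2,-12.5,0,0]]]'; python3 -m jog '[[[0,0,3,0,0],[0,0,8,0,0],[0,-5,10,-0.15,0],[0.5,-10,10,-0.3,0],[1,-15,10,-0.45,0],[1.4,-21.4,10,-0.6,0],[1.4,-21.4,10,-0.75,0],[1.4,-21.4,10,-0.9,0],[1.4,-21.4,10,-1.05,0],[1.4,-21.4,10,-1.2,0],[1.4,-21.4,10,-1.35,0],[1.4,-21.4,10,-1.5,0]]]';python3 -m jog '[[[0,0,0,-0.087,0],[0,0,0,-0.087,0],[0,0,0,-0.087,0]]]'
python3 - <<'E'
from h import *
st=env.sense(); print(st['tcp_pos'],st['time'],np.round(st['orientation'],3))
w=vision.snapshot('wrist'); cv2.imwrite('pics/w3.png',w['image']);np.savez('w3',T=wpose(st,w),K=w['K'])
E
```

```text
time: 7.25
tcp_pos: [0.5548, 0.3111, 0.026]
orientation: [[-1.0, 0.007, 0.002], [0.007, 1.0, 0.0], [-0.002, 0.0, -1.0]]
force: [-1.3, -1.2, 7.7]
finger_gap: 0.0351
finger_force: 30.0
time: 8.45
tcp_pos: [0.5678, 0.0971, 0.1249]
orientation: [[-0.058, 0.998, -0.0], [0.998, 0.058, 0.0], [0.0, 0.0, -1.0]]
force: [-0.3, 0.7, -1.1]
finger_gap: 0.0354
finger_force: 30.0
time: 8.75
tcp_pos: [0.5679, 0.0972, 0.1248]
orientation: [[0.02, 1.0, -0.0], [1.0, -0.02, -0.0], [-0.0, -0.0, -1.0]]
force: [-0.0, 0.6, -1.5]
finger_gap: 0.0354
finger_force: 30.0
[0.56785127 0.09715751 0.12478178] 8.75 [[ 0.02  1.   -0.  ]
 [ 1.   -0.02 -0.  ]
 [-0.   -0.   -1.  ]]
```

View pics/w3.png

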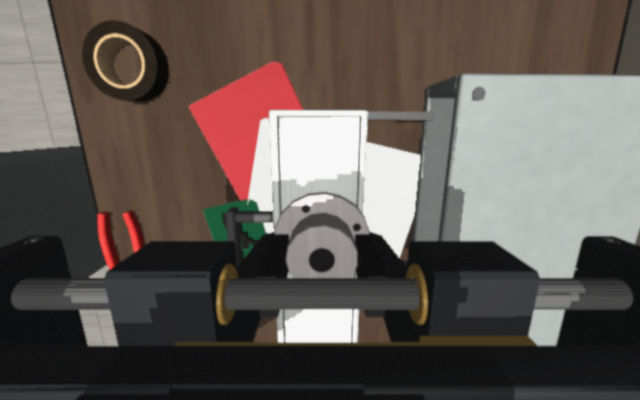

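```bash
python3 - <<'E'
from h import *
f=np.load('w3.npz');T,K=f['T'],f['K'];im=cv2.imread('pics/w3.png')
for r in (122,135,150,165):
    l=edge(im,1,r,258,275,1);rr=edge(im,1,r,360,373,-1); a,b=winv(T,K,(r,l),.03),winv(T,K,(r,rr),.03); print(r,l,rr,a[:2],b[:2],((a+b)/2)[:2])
for c in (290,320,350):
    e=edge(im,0,c,104,117,1); print(c,e,winv(T,K,(e,c),.03)[:2])
tz=T[2,3]; st=env.sense()['tcp_pos']; print(st)
# held: hub top ring at z = tcp z - ? part bottom: grasp tcp .026 on table -> part top at tcp+.004
print('hubtop',winv(T,K,(260,321.5),st[2]+.004)[:2])
g=im[150:300,240:400]; cv2.imwrite('pics/c3.png',cv2.resize(g,(640,600),interpolation=3))
E
```

```text
122 259.4074074074074 366.71379310344827 [0.52188267 0.16517878] [0.60322143 0.16360298] [0.56255205 0.16439088]
135 258.6923076923077 366.51428571428573 [0.5206206 0.1555839] [0.60326555 0.15398365] [0.56194308 0.15478378]
150 270.7 363.25 [0.52909463 0.14404948] [0.60096186 0.1426588 ] [0.56502824 0.14335414]
165 271.59090909090907 363.3181818181818 [0.52904577 0.13237845] [0.6012189  0.13098275] [0.56513233 0.1316806 ]
290 109.61666666666666 [0.54549681 0.17368801]
320 109.6554054054054 [0.56799928 0.17322409]
350 109.6744966442953 [0.59050204 0.17277424]
[0.56788139 0.09708658 0.12472465]
hubtop [0.56771975 0.09866383]
```

View pics/c3.png

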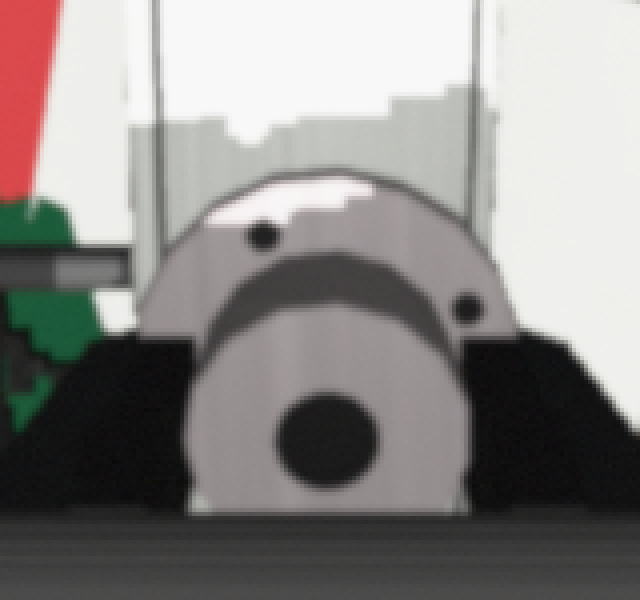

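The held part is centred in the grip, with its bore at (260,322). The tray's outer walls are at columns 272 and 364, so the part needs to shift -3.7 mm in x and -1.5 mm in y before lowering.

```bash
python3 -m jog '[[[-0.37,-0.15,0,0,0],[-0.37,-0.15,-3,0,0],[-0.37,-0.15,-6,0,0],[-0.37,-0.15,-7,0,0],[-0.37,-0.15,-7.6,0,0],[-0.37,-0.15,-7.7,0,0],[-0.37,-0.15,-7.7,0,0]]]'; python3 -m jog '[[[0,0,0,0,5],[0,0,0,0,5],[0,0,0,0,5],[0,0,3,0,5],[0,0,7,0,5],[0,-5,10,0,5],[0,-10,12,0,5],[0,-10,12,0,5],[0,-10,12,0,5]]]'
python3 - <<'E'
from h import *
st=env.sense(); print(st['tcp_pos'],st['time'],np.round(st['orientation'],3))
w=vision.snapshot('wrist'); cv2.imwrite('pics/w4.png',w['image']);np.savez('w4',T=wpose(st,w),K=w['K'])
s=vision.snapshot('top'); cv2.imwrite('pics/top4.png',s['image'])
for c,r,a,m in blobs(s): print(np.round(c,1),round(r,1),a,'up',np.round(proj_inv(s,c,.007),4),'down',np.round(proj_inv(s,c,.03),4))
E
```

```text
time: 9.5
tcp_pos: [0.565, 0.0957, 0.0486]
orientation: [[0.023, 1.0, 0.001], [1.0, -0.023, 0.0], [0.0, 0.001, -1.0]]
force: [0.0, -1.0, -0.8]
finger_gap: 0.0352
finger_force: 30.0
time: 10.4
tcp_pos: [0.565, -0.0073, 0.1687]
orientation: [[0.028, 1.0, 0.002], [1.0, -0.028, -0.001], [-0.001, 0.002, -1.0]]
force: [-0.8, 0.3, -0.2]
finger_gap: 0.0499
finger_force: 0.0
[ 0.56495707 -0.00733523  0.16873413] 10.4 [[ 0.028  1.     0.002]
 [ 1.    -0.028 -0.001]
 [-0.001  0.002 -1.   ]]
[221.7 455.7] 9.4 272 up [ 0.4881 -0.2984  0.007 ] down [ 0.4869 -0.2916  0.03  ]
[229.8 248.4] 9.4 272 up [0.4667 0.3885 0.007 ] down [0.4658 0.3847 0.03  ]
[246. 276.] 9.5 293 up [0.4125 0.297  0.007 ] down [0.4124 0.2946 0.03  ]
[284.  33.] 15.3 163 up [0.2951 1.0915 0.007 ] down [0.2968 1.0768 0.03  ]
```

View pics/w4.png

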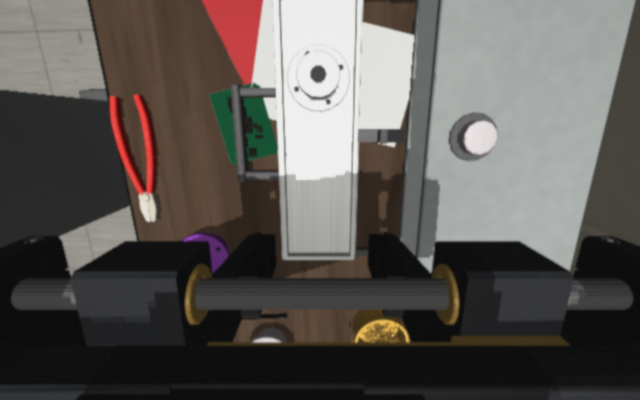

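The part is seated with its bore at (73,318), flange inside the walls. The tray's near end is at row ~260. Next is hub-up B.

```bash
python3 -m jog '[[[-4,-5,0,0,7],[-7.7,-29,0,0,7],[-7.7,-29,0,0,7],[-7.7,-29,0,0,7],[-7.7,-29,0,0,7],[-7.7,-29,-2,0,7],[-7.7,-29,-3,0,7],[-7.7,-29,-3,0,7],[-7.7,-29,-3,0,7]]]'
cat >> h.py <<'E'
def circ(im,c,r0,r1,T,K,z,prm=25):
    "Hough circles near (row,col) -> world"
    g=cv2.GaussianBlur(cv2.cvtColor(im,6),(3,3),0)
    h=cv2.HoughCircles(g,cv2.HOUGH_GRADIENT,1,10,param1=100,param2=prm,minRadius=r0,maxRadius=r1)
    return [] if h is None else [(y,x,r,winv(T,K,(y,x),z)[:2].round(4)) for x,y,r in h[0] if np.hypot(y-c[0],x-c[1])<25]
E
python3 - <<'E'
from h import *
f=np.load('w4.npz');im=cv2.imread('pics/w4.png'); print('placed bore',winv(f['T'],f['K'],(73.5,318),.05)[:2],'end',[winv(f['T'],f['K'],(edge(im,0,c,252,268,-1),c),.03)[:2] for c in(300,320,340)])
print(circ(im,(73,318),20,35,f['T'],f['K'],.027))
st=env.sense(); print(st['tcp_pos'],st['time'])
w=vision.snapshot('wrist'); cv2.imwrite('pics/w5.png',w['image']);T=wpose(st,w)
for d in models.spot_in('up_1_mid',w):
  print(d['at'],d['confidence'],winv(T,w['K'],d['at'],.015)); print(circ(w['image'],d['at'],22,40,T,w['K'],.007))
cv2.imwrite('pics/c5.png',w['image'][130:290,230:430])
E
```

```text
time: 11.4
tcp_pos: [0.4883, -0.2911, 0.1372]
orientation: [[0.019, 1.0, -0.001], [1.0, -0.019, 0.003], [0.003, -0.001, -1.0]]
force: [1.2, 0.6, -0.6]
finger_gap: 0.0702
finger_force: 0.0
placed bore [0.56500471 0.09741859] end [array([ 0.54116165, -0.07550684]), array([ 0.56162999, -0.0760345 ]), array([ 0.58210286, -0.07652591])]
[(np.float32(80.5), np.float32(318.5), np.float32(28.8), array([0.5652, 0.0952]))]
[ 0.48829307 -0.29113549  0.13717027] 11.4
```

View pics/w5.png

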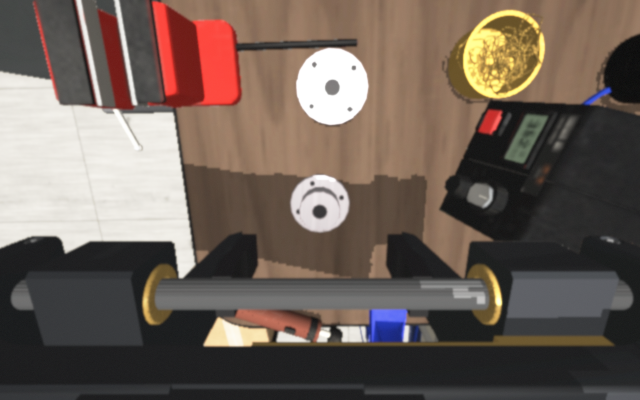

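B is hub-up with its flange at (204,320) and bore at (211,320). D1 is hub-down at (86,332). The vise bar at row 45 runs close to D1, so I triangulate it.

```bash
python3 - <<'E'
from h import *
st=env.sense(); w={'T':None}
f=vision.snapshot('wrist'); T=wpose(st,f);K=f['K']; s=vision.snapshot('top'); cv2.imwrite('pics/top5.png',s['image'])
print(st['tcp_pos'])
print('B',winv(T,K,(204,320),.007)[:2],winv(T,K,(211.5,320),.03)[:2],'D1',winv(T,K,(86.5,332),.03)[:2])
R,_=cv2.Rodrigues(s['rvec']);P1=s['K']@np.c_[R,s['tvec'].reshape(3,1)];Ti=np.linalg.inv(T);P2=K@Ti[:3]
def tri(a,b):
    X=cv2.triangulatePoints(P1,P2,np.array([a[1],a[0]],float),np.array([b[1],b[0]],float)).ravel();return (X[:3]/X[3]).round(4)
# crop coords -> orig
o=lambda x,y:(120+y/2.667,200+x/2.667)
print('rod end',tri(o(572,248),(43,356)),'rod base',tri(o(572,325),(47,240)))
print('jaw corners',tri(o(563,328),(21,238)),tri(o(612,328),(104,238)))
E
```

```text
[ 0.48886394 -0.29148892  0.1381492 ]
B [ 0.48722875 -0.29872348] [ 0.48732191 -0.29915524] D1 [ 0.49861983 -0.19763331]
rod end [ 0.5182 -0.1623  0.0095] rod base [ 0.4225 -0.1613  0.0005]
jaw corners [ 0.4206 -0.1471  0.0111] [ 0.4186 -0.2083  0.0107]
```

```bash
python3 -m jog '[[[-0.16,-0.75,-3,0,7],[-0.16,-0.75,-7,0,7],[-0.16,-0.75,-10,0,7],[-0.16,-0.75,-11.4,0,7],[-0.16,-0.75,-11.4,0,5],[-0.16,-0.75,-11.4,0,0],[-0.16,-0.75,-11.4,0,0],[-0.16,-0.75,-11.4,0,0],[-0.16,-0.75,-11.4,0,0],[-0.16,-0.75,-11.4,0,0]]]'; python3 -m jog '[[[0,0,3,0,0],[0,0,7,0,0],[3,5,10,0,0],[7.5,29.85,10,0,0],[7.5,29.85,10,0,0],[7.5,29.85,10,0,0],[7.5,29.85,10,0,0],[7.5,29.85,10,0,0],[7.5,29.85,10,0,0],[7.5,29.85,10,0,0],[7.5,29.85,10,0,0]]]'
cat >> h.py <<'E'
def shot(n):
    st=env.sense(); w=vision.snapshot('wrist'); T=wpose(st,w); cv2.imwrite(f'pics/{n}.png',w['image']); np.savez(n,T=T,K=w['K'],tcp=st['tcp_pos']); print(st['tcp_pos'],st['time']); return w['image'],T,w['K'],st['tcp_pos']
def dark(im,box):
    "centroid (row,col) of dark bore in box r0,r1,c0,c1"
    r0,r1,c0,c1=box; m=(im[r0:r1,c0:c1].max(2)<90).astype(np.uint8); n,l,s,c=cv2.connectedComponentsWithStats(m)
    return [(s[i,4],(r0+c[i][1],c0+c[i][0])) for i in range(1,n) if s[i,4]>15]
E
python3 - <<'E'
from h import *
im,T,K,tcp=shot('w6'); print(dark(im,(225,290,290,350)),dark(im,(20,240,290,350)))
for b in dark(im,(240,275,300,345)): print('held',winv(T,K,b[1],tcp[2]+.004)[:2])
for c in dark(im,(20,200,290,350)): print('placed?',c,winv(T,K,c[1],.05)[:2])
E
```

```text
time: 12.6
tcp_pos: [0.4864, -0.3024, 0.0249]
orientation: [[0.023, 1.0, 0.001], [1.0, -0.023, -0.001], [-0.001, 0.001, -1.0]]
force: [-2.3, 1.1, 7.0]
finger_gap: 0.0351
finger_force: 30.0
time: 13.7
tcp_pos: [0.5603, -0.0049, 0.1235]
orientation: [[0.024, 1.0, -0.001], [1.0, -0.024, -0.001], [-0.001, -0.001, -1.0]]
force: [0.2, 0.0, -2.7]
finger_gap: 0.0351
finger_force: 30.0
[ 0.56028798 -0.0049376   0.12352241] 13.7
[(np.int32(62), (np.float64(228.69354838709677), np.float64(294.88709677419354))), (np.int32(38), (np.float64(227.21052631578948), np.float64(346.3421052631579))), (np.int32(506), (np.float64(255.61660079051384), np.float64(321.3715415019763))), (np.int32(726), (np.float64(283.44628099173553), np.float64(319.3512396694215)))] [(np.int32(239), (np.float64(66.48117154811715), np.float64(325.3221757322176))), (np.int32(39), (np.float64(203.02564102564102), np.float64(308.5897435897436))), (np.int32(639), (np.float64(218.83881064162753), np.float64(320.53677621283254)))]
held [ 0.56015688 -0.0010618 ]
placed? (np.int32(239), (np.float64(66.48117154811715), np.float64(325.3221757322176))) [0.56488743 0.09706064]
```

View pics/w6.png

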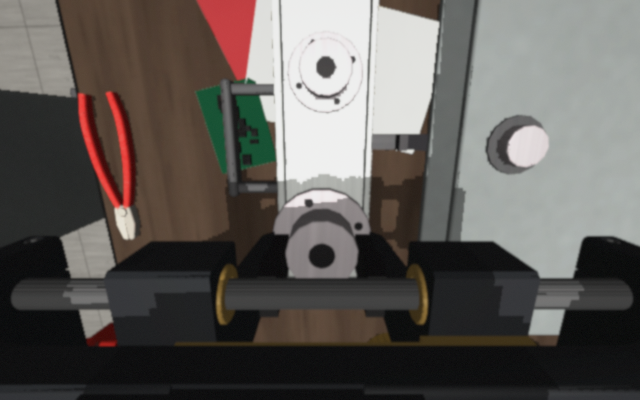

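Both bores, (66,325) placed and (256,321) held, are 98 mm apart. I shift B +2.5 mm in x and lower it, then hover over D1.

```bash
python3 -m jog '[[[0.25,0,-3,0,0],[0.25,0,-6,0,0],[0.25,0,-7,0,0],[0.25,0,-7.7,0,0],[0.25,0,-7.8,0,0],[0.25,0,-7.8,0,0],[0.25,0,-7.8,0,5],[0.25,0,-7.8,0,5],[0.25,0,-7.8,0,5],[0.25,0,-5,0,5],[0.25,0,0,0,5],[0.25,0,3,0,5]]]'; python3 -m jog '[[[-6.4,-19,0,0,7],[-6.4,-19,0,0,7],[-6.4,-19,0,0,7],[-6.4,-19,0,0,7],[-6.4,-19,-1.5,0,7],[-6.4,-19,-1.5,0,7],[-6.4,-19,-1.5,0,7]]]'
python3 - <<'E'
from h import *
im,T,K,tcp=shot('w7'); 
for b in dark(im,(130,260,290,350)): print(b,winv(T,K,b[1],.03)[:2])
s=vision.snapshot('top'); cv2.imwrite('pics/top7.png',s['image'])
for c,r,a,m in blobs(s): print(np.round(c,1),round(r,1),a,'down',np.round(proj_inv(s,c,.03),4))
E
```

```text
time: 14.95
tcp_pos: [0.5643, -0.0032, 0.1568]
orientation: [[0.023, 1.0, 0.003], [1.0, -0.023, 0.0], [0.0, 0.003, -1.0]]
force: [0.5, -0.7, 0.5]
finger_gap: 0.0503
finger_force: 0.0
time: 15.65
tcp_pos: [0.4996, -0.1922, 0.139]
orientation: [[0.021, 1.0, 0.0], [1.0, -0.021, 0.001], [0.001, 0.0, -1.0]]
force: [0.6, -0.3, 0.6]
finger_gap: 0.0698
finger_force: 0.0
[ 0.4995816  -0.19223817  0.13900298] 15.65
(np.int32(328), (np.float64(162.0609756097561), np.float64(316.6768292682927))) [ 0.49609201 -0.15710268]
(np.int32(89), (np.float64(182.47191011235955), np.float64(342.59550561797755))) [ 0.51766145 -0.17486034]
(np.int32(58), (np.float64(185.44827586206895), np.float64(292.7931034482759))) [ 0.47527045 -0.17656654]
(np.int32(125), (np.float64(208.48000000000002), np.float64(319.952))) [ 0.49793601 -0.19745534]
(np.int32(1547), (np.float64(246.09890109890108), np.float64(319.3755656108597))) [ 0.49664178 -0.23270652]
[207.5 469. ] 17.3 228 down [ 0.5329 -0.3371  0.03  ]
[217.9 425.7] 8.3 166 down [ 0.4998 -0.1943  0.03  ]
[230.  248.5] 9.4 271 down [0.465  0.3844 0.03  ]
[246. 276.] 9.5 291 down [0.4124 0.2946 0.03  ]
```

View pics/w7.png

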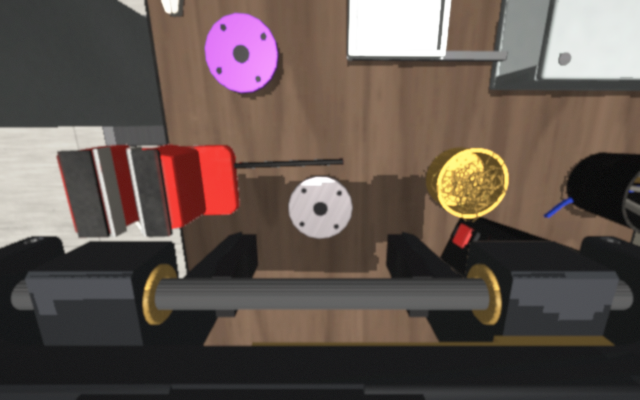

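D1's bore is at (208,320), unpainted steel. The purple one at (52,241) stays alone, and the wool tin at (180,470) and vise jaw at (180,235) are clear of the fingers. I pick D1.

```bash
python3 -m jog '[[[-0.17,-0.35,-3,0,7],[-0.17,-0.35,-7,0,7],[-0.17,-0.35,-10,0,7],[-0.17,-0.35,-11.3,0,7],[-0.17,-0.35,-11.3,0,7],[-0.17,-0.35,-11.3,0,0],[-0.17,-0.35,-11.3,0,0],[-0.17,-0.35,-11.3,0,0],[-0.17,-0.35,-11.3,0,0]]]'; python3 -m jog '[[[0,0,3,0,0],[0,0,7,0,0],[3,5,10,0,0],[6.6,24.5,10,0,0],[6.6,24.5,10,0,0],[6.6,24.5,10,0,0],[6.6,24.5,10,0,0],[6.6,24.5,10,0,0],[6.6,24.5,10,0,0],[6.6,24.5,10,0,0]]]'
python3 - <<'E'
from h import *
im,T,K,tcp=shot('w8')
for b in dark(im,(240,280,300,345)): print('held',b,winv(T,K,b[1],tcp[2]+.004)[:2])
for c in dark(im,(0,235,270,370)): print('placed?',c,winv(T,K,c[1],.05)[:2])
E
```

```text
time: 16.65
tcp_pos: [0.4988, -0.1972, 0.0272]
orientation: [[0.023, 1.0, 0.003], [1.0, -0.023, -0.001], [-0.001, 0.003, -1.0]]
force: [-1.3, 0.7, 7.3]
finger_gap: 0.0548
finger_force: 30.0
time: 17.65
tcp_pos: [0.5632, 0.046, 0.1257]
orientation: [[0.024, 1.0, -0.001], [1.0, -0.024, -0.002], [-0.002, -0.001, -1.0]]
force: [-0.4, -1.5, -1.4]
finger_gap: 0.0547
finger_force: 30.0
[0.56319092 0.04596582 0.12565136] 17.65
held (np.int32(481), (np.float64(261.7733887733888), np.float64(321.4095634095634))) [0.56300224 0.04655989]
held (np.int32(90), (np.float64(278.5), np.float64(322.0))) [0.56307916 0.03743058]
placed? (np.int32(43), (np.float64(3.697674418604651), np.float64(293.6046511627907))) [0.54866037 0.18523188]
placed? (np.int32(2116), (np.float64(15.246691871455576), np.float64(336.4026465028355))) [0.57557224 0.17814906]
placed? (np.int32(100), (np.float64(42.14), np.float64(320.43))) [0.56503201 0.16294232]
placed? (np.int32(179), (np.float64(145.08379888268158), np.float64(322.75977653631287))) [0.5650597  0.09705232]
placed? (np.int32(342), (np.float64(208.4766081871345), np.float64(272.7543859649123))) [0.52650183 0.05113377]
placed? (np.int32(105), (np.float64(215.0), np.float64(367.9714285714286))) [0.59799165 0.04432881]
placed? (np.int32(37), (np.float64(210.3783783783784), np.float64(339.43243243243245))) [0.5764935  0.04847372]
placed? (np.int32(19), (np.float64(217.78947368421052), np.float64(287.6842105263158))) [0.53730515 0.04353481]
placed? (np.int32(62), (np.float64(230.80645161290323), np.float64(292.0))) [0.5400473  0.03298626]
placed? (np.int32(24), (np.float64(232.91666666666666), np.float64(355.0))) [0.58829535 0.03013605]
```

View pics/w8.png

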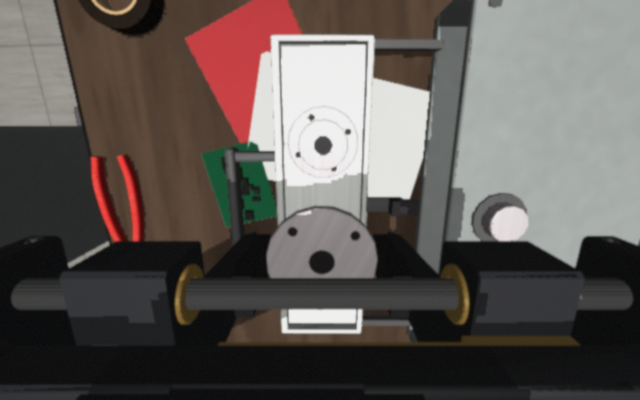

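D1 is held flat with its bore at (262,321). The placed A hub is at (145,323). I shift D1 +1.5 mm in y and lower it between the two hub-ups.

```bash
python3 -m jog '[[[0.05,0.15,-3,0,0],[0.05,0.15,-5,0,0],[0.05,0.15,-6.2,0,0],[0.05,0.15,-7,0,0],[0.05,0.15,-7.5,0,0],[0.05,0.15,-7.8,0,0],[0.05,0.15,-7.8,0,0]]]'
```

```text
time: 18.4
tcp_pos: [0.5642, 0.0494, 0.0479]
orientation: [[0.023, 1.0, 0.0], [1.0, -0.023, -0.0], [-0.0, 0.0, -1.0]]
force: [0.6, 0.1, -1.0]
finger_gap: 0.0545
finger_force: 30.0
```

```bash
python3 -m jog '[[[0,0,0,0,7],[0,0,0,0,7],[0,0,0,0,7],[0,0,4,0,7],[0,0,8,0,7],[0,-5,12,0,7],[0,-10,12,0,7],[0,-10,12,0,7],[0,-10,12,0,7]]]'
python3 - <<'E'
from h import *
im,T,K,tcp=shot('w9')
for n,P in (('A',(.565,.0971,.05)),('B',(.5625,-.0009,.05)),('D1',(.564,.048,.05))):
    r,c=map(int,wproj(T,K,P)); 
    for b in dark(im,(max(r-14,0),r+14,c-14,c+14)): print(n,(r,c),b[0],np.round(b[1],1),winv(T,K,b[1],.05)[:2])
s=vision.snapshot('top')
for c,r,a,m in blobs(s): print(np.round(c,1),round(r,1),a,'down',np.round(proj_inv(s,c,.03),4))
E
```

```text
time: 19.3
tcp_pos: [0.564, -0.0535, 0.1681]
orientation: [[0.028, 1.0, 0.001], [1.0, -0.028, -0.001], [-0.001, 0.001, -1.0]]
force: [0.7, 1.2, 0.1]
finger_gap: 0.07
finger_force: 0.0
[ 0.56399754 -0.05352363  0.16810079] 19.3
A (8, 317) 190 [  7.9 317.4] [0.56483683 0.09734121]
B (139, 318) 113 [137.5 319.6] [0.56377801 0.00091286]
D1 (77, 318) 131 [ 75.8 318. ] [0.56385406 0.04942737]
[178.6 405.2] 20.4 482 down [ 0.6302 -0.1307  0.03  ]
[229.8 248.4] 9.4 272 down [0.4658 0.3847 0.03  ]
[246. 276.] 9.5 293 down [0.4124 0.2946 0.03  ]
```

```bash
python3 -m jog '[[[-4,3,0,0,7],[-15.1,34.8,0,0,7],[-15.1,34.8,0,0,7],[-15.1,34.8,0,0,7],[-15.1,34.8,0,0,7],[-15.1,34.8,0,0,7],[-15.1,34.8,0,0,7],[-15.1,34.8,0,0,7],[-15.1,34.8,-3,0,7],[-15.1,34.8,-3,0,7],[-15.1,34.8,-3,0,7],[-15.1,34.8,-3,0,7]]]'
python3 - <<'E'
from h import *
im,T,K,tcp=shot('w10')
r,c=map(int,wproj(T,K,(.4125,.295,.03))); print(r,c)
for b in dark(im,(r-14,r+14,c-14,c+14)): print(b[0],np.round(b[1],1),winv(T,K,b[1],.03)[:2])
E
```

```text
time: 20.6
tcp_pos: [0.4132, 0.2974, 0.1383]
orientation: [[0.023, 1.0, 0.0], [1.0, -0.023, 0.0], [0.0, 0.0, -1.0]]
force: [0.4, 0.4, -0.4]
finger_gap: 0.07
finger_force: 0.0
[0.41319968 0.29742189 0.13833061] 20.6
205 320
114 [205.4 318.3] [0.41023925 0.29510753]
```

```bash
python3 -m jog '[[[-0.2,-0.2,-3,0,7],[-0.2,-0.2,-7,0,7],[-0.2,-0.2,-10,0,7],[-0.2,-0.2,-11.2,0,7],[-0.2,-0.2,-11.2,0,7],[-0.2,-0.2,-11.2,0,0],[-0.2,-0.2,-11.2,0,0],[-0.2,-0.2,-11.2,0,0],[-0.2,-0.2,-11.2,0,0]]]'; python3 -m jog '[[[0,0,3,0,0],[0,0,7,0,0],[3,-3,10,0,0],[15.3,-14.8,10,0,0],[15.3,-14.8,10,0,0],[15.3,-14.8,10,0,0],[15.3,-14.8,10,0,0],[15.3,-14.8,10,0,0],[15.3,-14.8,10,0,0],[15.3,-14.8,10,0,0]]]'
python3 - <<'E'
from h import *
im,T,K,tcp=shot('w11')
r,c=map(int,wproj(T,K,(tcp[0],tcp[1],tcp[2]+.004)))
for b in dark(im,(r-17,r+17,c-20,c+20)): print('held',(r,c),b,winv(T,K,b[1],tcp[2]+.004)[:2])
for cc in (300,320,340):
  e=edge(im,0,cc,wproj(T,K,(.565,.186,.03))[0].astype(int),wproj(T,K,(.565,.160,.03))[0].astype(int),1); print('end',e,winv(T,K,(e,cc),.03)[:2])
E
```

```text
time: 21.55
tcp_pos: [0.4119, 0.2962, 0.0272]
orientation: [[0.023, 1.0, 0.002], [1.0, -0.023, 0.001], [0.001, 0.002, -1.0]]
force: [-0.7, -0.2, 7.8]
finger_gap: 0.0549
finger_force: 30.0
time: 22.55
tcp_pos: [0.5628, 0.149, 0.1259]
orientation: [[0.021, 1.0, -0.001], [1.0, -0.021, 0.001], [0.001, -0.001, -1.0]]
force: [0.6, 0.5, -1.3]
finger_gap: 0.0549
finger_force: 30.0
[0.56284946 0.14902704 0.12589904] 22.55
held (262, 321) (np.int32(425), (np.float64(263.44470588235293), np.float64(321.38823529411764))) [0.56263046 0.14871232]
end 176.49324324324326 [0.54591138 0.17455146]
end 176.65483870967742 [0.56188642 0.17410418]
end 177.60169491525423 [0.5778617  0.17302116]
```

```bash
python3 -m jog '[[[0.24,-0.2,-3,0,0],[0.24,-0.2,-5,0,0],[0.24,-0.2,-6.2,0,0],[0.24,-0.2,-7,0,0],[0.24,-0.2,-7.5,0,0],[0.24,-0.2,-7.8,0,0],[0.24,-0.2,-7.8,0,0]]]'
```

```text
time: 23.3
tcp_pos: [0.5666, 0.1457, 0.0479]
orientation: [[0.023, 1.0, 0.0], [1.0, -0.023, 0.0], [0.0, 0.0, -1.0]]
force: [0.9, 0.1, -1.2]
finger_gap: 0.0549
finger_force: 30.0
```

```bash
python3 -m jog '[[[0,0,0,0,7],[0,0,0,0,7],[0,0,0,0,7],[0,0,4,0,7],[0,0,8,0,7],[-3,6,12,0.15,7],[-10.2,24,12,0.3,7],[-10.2,24,12,0.45,7],[-10.2,24,12,0.6,7],[-10.2,24,12,0.75,7],[-10.2,24,12,0.9,7],[-10.2,24,12,1.05,7]]]'; python3 -m jog '[[[0,0,0,0.15,7],[0,0,0,0.3,7],[0,0,0,0.45,7],[0,0,-3,0.54,7],[0,0,-3,0.54,7],[0,0,-3,0.54,7]]]'
python3 - <<'E'
from h import *
f=np.load('w2.npz');T,K=f['T'],f['K']
for n,p,z in (('handle lower edge',(62,440),.01),('handle upper',(37,440),.01),('box TL',(150,497),.06),('box BL',(238,478),.06),('box2',(150,535),.06)): print(n,winv(T,K,p,z)[:2])
im,T,K,tcp=shot('w12')
r,c=map(int,wproj(T,K,(.464,.3845,.03))); print(r,c)
for b in dark(im,(r-16,r+16,c-16,c+16)): print(b[0],np.round(b[1],1),winv(T,K,b[1],.03)[:2])
s=vision.snapshot('top')
for c,r,a,m in blobs(s): print(np.round(c,1),round(r,1),a,'down',np.round(proj_inv(s,c,.03),4))
E
```

```text
time: 24.5
tcp_pos: [0.4617, 0.3901, 0.1688]
orientation: [[-0.862, 0.507, -0.0], [0.507, 0.862, 0.003], [0.002, 0.003, -1.0]]
force: [-0.1, 0.4, 0.6]
finger_gap: 0.0701
finger_force: 0.0
time: 25.1
tcp_pos: [0.4642, 0.3852, 0.1378]
orientation: [[-1.0, 0.006, -0.001], [0.006, 1.0, -0.001], [0.001, -0.001, -1.0]]
force: [0.6, 1.0, 0.4]
finger_gap: 0.0699
finger_force: 0.0
handle lower edge [0.43543997 0.41144359]
handle upper [0.4160841  0.40958792]
box TL [0.50620771 0.44162079]
box BL [0.57723449 0.43645667]
box2 [0.50642315 0.47030088]
[0.4641937  0.38523503 0.13778484] 25.1
202 320
111 [200.9 321.3] [0.46215864 0.3850719 ]
```

View pics/w12.png

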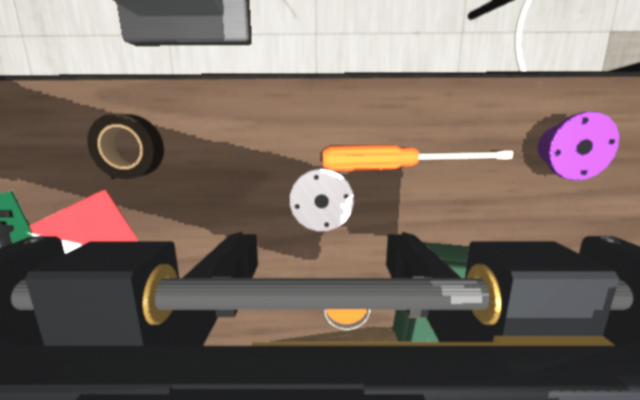

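D2's bore is at (201,321), with the screwdriver handle at (157,370) just robot-side and the green box at right. I turn slightly so the fingers straddle D2 clear of both.

```bash
python3 -m jog '[[[-0.2,0,-2,0.1,6.8],[-0.2,0,-4,0.17,6.8],[-0.2,0,-8,0.17,6.8],[-0.2,0,-10,0.17,6.8],[-0.2,0,-11.0,0.17,6.8],[-0.2,0,-11.0,0.17,6.8],[-0.2,0,-11.0,0.17,0],[-0.2,0,-11.0,0.17,0],[-0.2,0,-11.0,0.17,0],[-0.2,0,-11.0,0.17,0]]]'; python3 -m jog '[[[0,0,4,0,0],[0,0,8,0,0],[0,0,10,-0.15,0],[0,-5,10,-0.3,0],[9.9,-43.4,10,-0.45,0],[9.9,-43.4,10,-0.6,0],[9.9,-43.4,10,-0.75,0],[9.9,-43.4,10,-0.9,0],[9.9,-43.4,10,-1.05,0],[9.9,-43.4,10,-1.2,0],[9.9,-43.4,10,-1.35,0],[9.9,-43.4,10,-1.5,0]]]';python3 -m jog '[[[0,0,0,-0.15,0],[0,0,0,-0.257,0],[0,0,0,-0.257,0],[0,0,0,-0.257,0],[0,0,0,-0.257,0],[0,0,0,-0.257,0]]]'
python3 - <<'E'
from h import *
im,T,K,tcp=shot('w13')
r,c=map(int,wproj(T,K,(tcp[0],tcp[1],tcp[2]+.004)))
for b in dark(im,(r-17,r+17,c-20,c+20)): print('held',(r,c),b,winv(T,K,b[1],tcp[2]+.004)[:2])
for n,P in (('B',(.5638,.0009,.05)),('D1',(.564,.049,.05)),('A',(.565,.097,.05))):
    r,c=map(int,wproj(T,K,P)); print(r,c)
    if r>10:
      for b in dark(im,(max(r-14,0),r+14,c-14,c+14)): print(n,(r,c),b[0],np.round(b[1],1),winv(T,K,b[1],.05)[:2])
E
```

```text
time: 26.2
tcp_pos: [0.4632, 0.3863, 0.0292]
orientation: [[-0.986, -0.165, 0.002], [-0.165, 0.986, 0.001], [-0.002, 0.001, -1.0]]
force: [-0.7, -2.0, 7.3]
finger_gap: 0.0548
finger_force: 30.0
time: 27.4
tcp_pos: [0.5615, -0.051, 0.1281]
orientation: [[-0.228, 0.974, 0.0], [0.974, 0.228, -0.0], [-0.0, 0.0, -1.0]]
force: [1.2, 0.2, -2.3]
finger_gap: 0.0544
finger_force: 30.0
time: 28.0
tcp_pos: [0.5613, -0.0482, 0.1277]
orientation: [[0.018, 1.0, -0.0], [1.0, -0.018, 0.0], [0.0, -0.0, -1.0]]
force: [-0.0, -0.1, -2.0]
finger_gap: 0.0544
finger_force: 30.0
[ 0.56131346 -0.04818296  0.1277171 ] 28.0
held (262, 321) (np.int32(470), (np.float64(257.8531914893617), np.float64(321.44255319148937))) [ 0.56117185 -0.04550427]
held (262, 321) (np.int32(40), (np.float64(278.0), np.float64(320.5))) [ 0.56051234 -0.05642723]
147 324
B (147, 324) 176 [148.3 324.1] [0.56382826 0.00063615]
75 323
D1 (75, 323) 206 [ 75.5 323.3] [0.56402608 0.04909356]
-6 323
```

```bash
python3 -m jog '[[[0.05,-0.22,-3,0,0],[0.05,-0.22,-5,0,0],[0.05,-0.22,-6.2,0,0],[0.05,-0.22,-7,0,0],[0.05,-0.22,-7.5,0,0],[0.05,-0.22,-7.8,0,0],[0.05,-0.22,-7.85,0,0],[0.05,-0.22,-7.85,0,0]]]'
```

```text
time: 28.85
tcp_pos: [0.5623, -0.0507, 0.0497]
orientation: [[0.02, 1.0, 0.001], [1.0, -0.02, -0.0], [-0.0, 0.001, -1.0]]
force: [-0.5, 0.2, -1.7]
finger_gap: 0.0546
finger_force: 30.0
```

```bash
python3 -m jog '[[[0,0,0,0,7],[0,0,0,0,7],[0,0,0,0,7],[0,0,4,0,7],[0,0,9,0,7],[0,-5,14,0,7],[0,-5,19,0,7],[0,-5,19,0,7],[0,-5,19,0,7]]]'
python3 - <<'E'
from h import *
im,T,K,tcp=shot('w14')
for y in (.147,.0973,.049,.0007,-.049):
    P=(.5631+.021*(y-.0486),y,.05); r,c=map(int,wproj(T,K,P))
    for b in dark(im,(max(r-10,0),r+10,c-12,c+12)): print(y,(r,c),b[0],np.round(b[1],1),winv(T,K,b[1],.05)[:2].round(4))
for d in models.regions_of('down_1_mid',im and None) if False else []: pass
s=vision.snapshot('top'); print([np.round(c,0) for c,_,_,_ in blobs(s)])
E
```

```text
time: 29.75
tcp_pos: [0.5636, -0.1019, 0.2423]
orientation: [[0.022, 1.0, 0.006], [1.0, -0.022, -0.002], [-0.001, 0.006, -1.0]]
force: [0.7, -0.3, 0.0]
finger_gap: 0.0699
finger_force: 0.0
[ 0.56362367 -0.10187362  0.24234191] 29.75
0.147 (-82, 316) 36 [  2.6 309.3] [0.5564 0.0786]
0.147 (-82, 316) 22 [  3. 325.] [0.5717 0.078 ]
0.147 (-82, 316) 73 [ 36.  317.6] [0.5637 0.049 ]
0.147 (-82, 316) 51 [ 87.5 318.6] [5.636e-01 5.000e-04]
0.147 (-82, 316) 44 [136.5 318. ] [ 0.5618 -0.0498]
0.147 (-82, 316) 1716 [206.2 315.5] [ 0.557 -0.129]
0.147 (-82, 316) 779 [292.8 315.6] [ 0.554  -0.2429]
0.0973 (-19, 316) 36 [  2.6 309.3] [0.5564 0.0786]
0.0973 (-19, 316) 22 [  3. 325.] [0.5717 0.078 ]
0.0973 (-19, 316) 73 [ 36.  317.6] [0.5637 0.049 ]
0.0973 (-19, 316) 51 [ 87.5 318.6] [5.636e-01 5.000e-04]
0.0973 (-19, 316) 44 [136.5 318. ] [ 0.5618 -0.0498]
0.0973 (-19, 316) 1716 [206.2 315.5] [ 0.557 -0.129]
0.0973 (-19, 316) 779 [292.8 315.6] [ 0.554  -0.2429]
0.0973 (-19, 316) 1176 [366.  315.5] [ 0.551  -0.3559]
0.049 (36, 316) 73 [ 36.  317.6] [0.5637 0.049 ]
0.0007 (87, 317) 51 [ 87.5 318.6] [5.636e-01 5.000e-04]
-0.049 (135, 317) 44 [136.5 318. ] [ 0.5618 -0.0498]
[]
```

```bash
python3 -m jog '[[[0,5,0,0,0],[0,10,0,0,0],[0,12,0,0,0],[0,12,0,0,0],[0,12,0,0,0]]]'
python3 - <<'E'
from h import *
im,T,K,tcp=shot('w15')
for y in (.147,.0973,.049):
    P=(.5631+.021*(y-.0486),y,.05); r,c=map(int,wproj(T,K,P))
    for b in dark(im,(max(r-10,0),r+10,c-12,c+12)): print(y,(r,c),b[0],np.round(b[1],1),winv(T,K,b[1],.05)[:2].round(4))
w=vision.snapshot('wrist')
for d in models.spot_in('tray_handle',w)[:2]: print(d['at'],d['confidence'],winv(T,K,d['at'],.03)[:2])
E
python3 -m jog '[[[-3,1,0,0.15,0],[-12.4,3,0,0.3,0],[-12.4,3,0,0.45,0],[-12.4,3,0,0.6,0],[-12.4,3,0,0.75,0],[-12.4,3,0,0.9,0],[-12.4,3,0,1.05,0],[-12.4,3,0,1.2,0],[-12.4,3,-3,1.35,0],[-12.4,3,-6,1.5,0],[-12.4,3,-9,1.57,0],[-12.4,3,-9,1.57,0]]]'
```

```text
time: 30.35
tcp_pos: [0.561, 0.0192, 0.2376]
orientation: [[0.019, 1.0, -0.003], [1.0, -0.019, -0.001], [-0.001, -0.003, -1.0]]
force: [-0.4, -0.7, -0.1]
finger_gap: 0.0321
finger_force: 0.0
[0.56099536 0.01918215 0.237648  ] 30.35
0.147 (60, 324) 65 [ 63.3 325.4] [0.5665 0.144 ]
0.0973 (111, 323) 50 [111.7 324.7] [0.565  0.0971]
0.049 (157, 323) 52 [157.5 324.5] [0.5641 0.049 ]
[139.8, 303.4] 0.56 [0.5402296  0.06738907]
time: 31.7
tcp_pos: [0.4356, 0.0477, 0.1464]
orientation: [[-1.0, 0.022, -0.006], [0.022, 1.0, -0.0], [0.006, -0.0, -1.0]]
force: [-1.0, -0.2, 0.4]
finger_gap: 0.0007
finger_force: 0.0
```

All five bores lie on the tray's centre line with pitches of 47 to 50 mm. Next I push the handle in with the closed fingers.

```bash
python3 -m jog '[[[0,0.2,-5,0,0],[0,0.2,-9,0,0],[0,0.2,-11.5,0,0],[0,0.2,-11.5,0,0],[2,0.2,-11.5,0,0],[3,0.2,-11.5,0,0],[3.6,0.2,-11.5,0,0],[4,0.2,-11.5,0,0],[4.4,0.2,-11.5,0,0],[5,0.2,-11.5,0,0],[5.7,0.2,-11.5,0,0],[6.5,0.2,-11.5,0,0]]]'; python3 -m jog '[[[0.8,0,0,0,0],[1.6,0,0,0,0],[2.4,-0.05,0,0,0],[3.2,-0.1,0,0,0],[4,-0.1,0,0,0],[4.8,-0.1,0,0,0],[5.6,-0.1,0,0,0],[6.4,-0.1,0,0,0],[7.2,-0.2,0,0,0],[8,-0.2,0,0,0],[8.6,-0.2,0,0,0],[9.0,-0.2,0,0,0]]]'
```

```text
time: 32.9
tcp_pos: [0.5014, 0.0505, 0.0341]
orientation: [[-1.0, 0.021, -0.003], [0.021, 1.0, -0.002], [0.003, -0.002, -1.0]]
force: [-6.1, -1.9, 3.9]
finger_gap: 0.0003
finger_force: 2.7
time: 34.1
tcp_pos: [0.5896, 0.0483, 0.0337]
orientation: [[-1.0, 0.021, -0.007], [0.021, 1.0, -0.003], [0.007, -0.003, -1.0]]
force: [-13.4, -2.5, 11.6]
finger_gap: 0.0004
finger_force: 6.4
```

```bash
python3 -m jog '[[[0.4,0,0,0,0],[0.8,0,0,0,0],[1.1,0,0,0,0],[1.4,0,0,0,0],[1.4,0,0,0,0]]]'; python3 -m jog '[[[0.2,0,0,0,0],[0.4,0,0,0,0],[0.6,0,0,0,0],[0.6,0,0,0,0]]]'
```

```text
time: 34.6
tcp_pos: [0.605, 0.048, 0.0336]
orientation: [[-1.0, 0.021, -0.004], [0.021, 1.0, -0.002], [0.004, -0.002, -1.0]]
force: [-5.9, -1.9, 3.3]
finger_gap: 0.0001
finger_force: 2.9
time: 35.0
tcp_pos: [0.6097, 0.0479, 0.0336]
orientation: [[-1.0, 0.021, -0.007], [0.021, 1.0, -0.003], [0.007, -0.003, -1.0]]
force: [-9.6, -3.7, 7.2]
finger_gap: 0.0003
finger_force: 4.9
```

```bash
python3 -m jog '[[[0.2,0,0,0,0],[0.3,0,0,0,0],[0.3,0,0,0,0]]]'; python3 -m jog '[[[0.2,0,0,0,0],[0.3,0,0,0,0],[0.3,0,0,0,0]]]'
```

```text
time: 35.3
tcp_pos: [0.6099, 0.0479, 0.0335]
orientation: [[-1.0, 0.021, -0.012], [0.021, 1.0, -0.005], [0.012, -0.005, -1.0]]
force: [-18.6, -2.7, 15.8]
finger_gap: 0.0003
finger_force: 9.2
time: 35.6
tcp_pos: [0.6101, 0.0479, 0.0334]
orientation: [[-1.0, 0.02, -0.018], [0.02, 1.0, -0.006], [0.018, -0.006, -1.0]]
force: [-27.4, -3.9, 24.3]
finger_gap: 0.0005
finger_force: 13.6
```

At the stop. I back off, rise and check with the cameras.

```bash
python3 -m jog '[[[-1,0,0,0,0],[-3,0,0,0,0],[-6,0,0,0,0],[-9,0,0,0,0],[-10,0,5,0,0],[-10,0,10,0,0],[-14,-10,14,0,0],[-14,-20,14,0,0],[-14,-25,14,0,0],[-14,-25,14,0,0],[-14,-25,14,0,0],[-14,-25,14,0,0]]]'
python3 - <<'E'
from h import *
print(env.sense()['tcp_pos'])
s=vision.snapshot('top'); cv2.imwrite('pics/top9.png',s['image'])
a=cv2.imread('pics/top0.png'); 
d=cv2.absdiff(s['image'],a)[165:215,310:400].max(2); print('diff tray region rows',[(165+i,int((d[i]>60).sum())) for i in range(0,50,3)])
for d in models.spot_in('tray_handle',s)[:2]: print(d['at'],d['confidence'],proj_inv(s,d['at'],.021))
for q in ('up_1_mid','down_1_mid','wool_tin','tape_roll','flux_tin','side_cutters','screwdriver'):
  for d in models.spot_in(q,s): print(q,np.round(d['at']),round(d['confidence'],2))
E
```

```text
time: 36.8
tcp_pos: [0.4779, -0.2081, 0.1746]
orientation: [[-1.0, 0.03, 0.001], [0.03, 1.0, -0.004], [-0.001, -0.004, -1.0]]
force: [0.2, -0.1, -0.5]
finger_gap: 0.0006
finger_force: 0.0
[ 0.47785534 -0.20814784  0.17458086]
diff tray region rows [(165, 0), (168, 0), (171, 0), (174, 0), (177, 0), (180, 0), (183, 0), (186, 0), (189, 0), (192, 0), (195, 0), (198, 0), (201, 0), (204, 0), (207, 0), (210, 0), (213, 0)]
[178.6, 352.3] 0.69 [0.6329617  0.04302274 0.021     ]
wool_tin [181. 420.] 0.83
tape_roll [244. 306.] 0.41
flux_tin [193. 241.] 0.73
flux_tin [182. 355.] 0.71
flux_tin [179. 422.] 0.4
flux_tin [160. 354.] 0.34
side_cutters [251. 363.] 0.71
side_cutters [158. 356.] 0.7
screwdriver [238. 234.] 0.52
```

The top image of the tray area matches the start image, so the tray is shut and latched. The bystanders are where they were.

```bash
python3 -c "
from plant import env
print(env.hand_in())"
```

```text
the job is handed in; nothing more can be done
None
```

The job is handed in: all five steel hubs sit in the tray in one alternating row (47–50 mm apart by wrist camera), the tray looks shut and latched, no bystander was seen to move, and the hand-in returned no verdict.

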